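Raise the drip-coffee arm to its tape mark and clamp it

ROBOT

A 6-joint arm with a two-finger parallel gripper is mounted at the origin on a cart in front of the work surface, level with it; the furniture and walls round the work are solid. World frame = base frame: x ahead of the robot, y to its left, z up, the work surface at z = 0. Lengths are in mm, angles in rad, forces in N, time in s.
With the tool pointing down it reaches from about 275 to 1000 mm from the base axis. Payload 8.4 kg.
Tool frame: the origin (TCP) lies on the centre line of the jaws, within the pads' length; the fingertips stand 17 mm ahead of it and the grasp point (between the pads) lies 2 mm behind it; z points along the fingers, y is the line along which they close (so a half turn about z gives the same grasp; the last joint's range is limited). The gripper opens to 85 mm and grips with 20 to 120 N. Pads are 22 mm wide; open, the fingers measure 114 mm over their backs; the gripper's body (76 mm by 85 mm) begins 54 mm behind the grasp point. The pads swing forward as they close: fully open they stand 13 mm farther back than shut.
Start: joints at [-1.341, 0.353, 1.633, -0, 1.155, -0.002], TCP at [143.579, -608.287, 248.281] pointing down, gripper open.
Joint ranges: [-2.63, 2.63], [-0.92, 2.1], [0.06, 2.66], [-1.3, 4.44], [0, 2.69], [-3.02, 3.02]. Speed limits (rad/s): [2.22, 2.22, 2.79, 3.14, 3.14, 3.14].

INTERFACE

Orientations are given as [roll, pitch, yaw] about the fixed x, y, z axes, in that order (R = Rz(yaw) Ry(pitch) Rx(roll)).
In Python, from rig import r, eyes gives the robot as it stands. The module is installed in compiled form; this text tells all that it offers.
- The arm moves only by the shell command python3 -m inch 'ROWS' [FORCE]. ROWS is JSON, a list of rows, each a list of 7 numbers: the shift along the tool's x, y, z in m, then the turn, a rotation vector about the tool's x, y, z in degrees, then the closure, from -1 (fully open) to 1 (shut). In form: [[x, y, z, rx, ry, rz, gripper], ...]. A call has 1 to 8 rows; each row shifts and turns the commanded pose from where the row before left it, along the tool's axes as they then stand; what a row does not reach is not made up. A row lasts 1/10 s, in which the tool goes at most 50 mm and 8.59 degrees, less where a joint would pass 70% of its speed; a pose out of reach is approached as far as the arm can. A call with a gripper value outside its range is refused whole. The fingers move at their own pace and stop on an object; FORCE is the grip in N (left out, the last holds). Time passes only in rows, so rows that do not move let the fingers close. It gives the time, the measured TCP pose, the force, the opening and the grip force at its end, in the units of the state.
- r.sense(): the state, without advancing time (a new reading comes with each control period).
- eyes.grab_frame(name): name is "side" or "top" or "wrist"; returns a dict with "img" (420x560x3 uint8, blue, green, red), "fx", "fy", "cx", "cy" (pixels), "R" (3x3) and "t" (3): a world point X has camera coordinates R X + t; the wrist camera has in their place "hand_eye" (4x4, takes a point from camera to tool coordinates, whose origin is the TCP and whose axes are the flange's). Camera axes: x right, y down, z forward; pixel columns grow to the right and rows downward; lengths in mm; the calibration is good to about 2 mm. A picture is of the moment at which its call begins: read the wrist's pose just before it. There is no depth.
- r.sign_off(): hands the job in; it is judged then, once.
The state is a dict: "clock": time; "qpos": joint angles; "qvel": joint speeds; "joint_efforts": joint torques, N m; "eef_pos": TCP position; "tcp_rot": TCP orientation; "contact_force": force on the tool from outside, world axes, zero at the start; "wrist_torque": the same for the moment, N m; "opening": opening from 0.0 (shut) to 1.0 (fully open); "grasp_force": force on a finger pad.
Only numpy, scipy, OpenCV 4.12 (cv2) and the standard library are available. Lean on these libraries where they do the work, as an engineer would, in place of code of your own. Each camera call takes 0.05 s, during which the arm holds its last target. There are 200 camera calls.

TASK

The mug does not fit under the coffee dripper yet. The pepper mill stands where the stand's orange lever has to swing, so first put it upright in the middle of its square slate coaster and let go of it; then take the orange lever, lift the dripper arm by it until the top of the black collar meets the lower edge of the red tape on the post and, holding the arm at that height, swing the lever fully closed. Finish there, still holding the lever in the grip, and leave the mug, the salt and the bean jar where they are.

Things in the scene. Friction and masses are not known exactly. Their poses are not given: they have to be found in the camera images.
- pepper_mill: Turned walnut pepper mill, 172 mm tall, loose, about 0.24 kg; origin at the centre of its underside. Body up to 55 mm across below 108 mm; round head 48 mm across from 109 to 158 mm, a good place to grip it (about 133 mm up). It starts upright on the counter in front of the stand, in the path of the lever. Any yaw is as good.
- slate: Square dark slate coaster, 96 x 96 x 9 mm, fixed on the counter to the robot's right; origin at the centre of its underside, z up. The pepper mill's place: its underside then stands 9 mm above the counter.
- drip_stand: Drip-coffee stand, fixed to the counter: dark board 225 x 134 x 20 mm and an upright steel post 16 mm across, 255 mm tall. Origin on the counter on the post's axis; +x runs from the post along the board to the round drip plate 115 mm off, under the dripper; y to the left of that, z up. The board reaches from x = -40 to +185 mm and y = -67 to +67 mm.
- tape_mark: Band of red tape round the post, 8 mm tall; origin on the post's axis at the LOWER edge of the band. The height mark. It is flush: the collar can slide over it.
- collar_top (a point): Point on the post's axis in the top face of the black collar (39 mm across, 36 mm tall) that slides on the post. At rest 88 mm above the counter. On the stand's +x side the collar carries a steel hoop with a white ceramic dripper (rim 109 mm across, 55 mm above the collar's top, 115 mm from the post).
- collar_height (a joint): Height of the dripper arm over its rest on the rubber bumper, m: 0 at rest, up to 0.12. The arm with dripper and lever weighs 0.56 kg and sinks by itself at some 0.1 m/s as long as the lever is open and nobody holds it.
- lever_swing (a joint): Opening angle of the cam lever about its upright pin, rad: 0 closed (at its stop), 1.2 fully open; starts between 1.05 and 1.2. Closed, the lever points 105 degrees clockwise (seen from above) from the stand's +x; it closes by swinging anticlockwise. From about 1.0 down its cam presses on the post: push up to about 10 N at lever_grip. Closed, it stays closed and clamps the arm.
- lever_grip (a point): Grip point on the orange lever, 82 mm from its pin, at mid-height (18 mm below the collar's top). There the lever is a flat upright paddle 11 mm thick, 28 mm tall and 64 mm long, ending 28 mm farther out; take it from above, a finger on each flat side. x points along the lever from pin to tip, y across its thickness, z up. It moves up and down with the arm.
- lever_pivot (a point): Centre of the lever's upright pin on the collar, 24.5 mm from the post's axis, same height as lever_grip; same axes.
- mug: White mug with green dots, 78 mm across, 114 mm with its handle, 93 mm tall, loose, to the left of the stand; origin under its centre. Leave it.
- salt: Small salt shaker, 44 mm across, 90 mm tall, loose, beside the slate; origin under its centre. Leave it.
- bean_jar: Clip-top glass jar of coffee beans, 74 x 68 x 117 mm, loose, to the right of and beyond the stand; origin under its centre. Leave it.
Things that resemble listed ones, but are neither listed nor needed, are in the scene too. There is more than one size of the slate; the one meant has the size given above.

How it is judged (in metres and radians):
On the way, in this order (a step that is already met when the one before it is completed fails the run):
1. the pepper mill stands released and upright on the slate (horizontal distance between pepper_mill and slate below 0.024 m and z of pepper_mill in the frame of slate between 0.005 and 0.013 m and angle between pepper_mill's own z axis and vertical below 0.1 rad and contact force between the fingers and pepper_mill below 0.1 N), for 0.2 s.
2. the dripper arm is held by the lever with the collar's top at the red tape, the lever still open (z of collar_top in the frame of tape_mark between -0.008 and 0.008 m and value of joint lever_swing above 0.85 rad and contact force between the fingers and cam_lever above 2 N), for 0.2 s.
3. the lever is closed with the arm at the tape and still in the grip (z of collar_top in the frame of tape_mark between -0.008 and 0.008 m and value of joint lever_swing below 0.1 rad and contact force between the fingers and cam_lever above 2 N), for 0.2 s.
At the end, for the whole second after the job is handed in: Lever within 0.1 rad of its closed stop and gripped (over 2 N); collar top within 8 mm of the red tape's lower edge; pepper mill upright, released, at rest on the slate within 24 mm of its centre; mug, salt and bean jar within 20 mm of where they began (all of step 3 and horizontal distance between pepper_mill and slate below 0.024 m and z of pepper_mill in the frame of slate between 0.005 and 0.013 m and angle between pepper_mill's own z axis and vertical below 0.1 rad and linear speed of pepper_mill below 0.02 m/s and distance of each of mug, salt, bean_jar from where it was at the start of the episode below 0.02 m); the arm keeps its last pose, push and grip.
It fails at once if the pepper mill is tipped over (angle between pepper_mill's own z axis and vertical above 0.6 rad).
It fails at once if the lever is closed while the collar is well off the tape (more than 15 mm) (value of joint lever_swing below 0.4 rad and (z of collar_top in the frame of tape_mark below -0.015 m or z of collar_top in the frame of tape_mark above 0.015 m)).
It fails at once if mug, salt or bean jar is pushed away or knocked over (distance of any of mug, salt, bean_jar from where it was at the start of the episode above 0.04 m).
It also fails if it takes over 54 s, if anything falls off the work surface, if the arm or the gripper's body presses on something with over 40 N, if the wrist force passes 120 N, or if a joint passes its speed limit or range.

## Working session

There is one attempt and no reset: what is moved stays moved. The work goes in short steps, Python scripts to look and compute and a shell command to move; the robot and the scene stay as the last step left them, time stands still between calls to the robot, and variables do not carry over. Pictures are saved under pics/ and viewed, at most 10 in all, crops included, and the job is handed in when it is done.

```bash
mkdir -p pics
python3 - <<'E'
from rig import r,eyes
import cv2,numpy as np,pickle
s=r.sense();print({k:np.round(v,3).tolist() for k,v in s.items()})
d={}
for n in("side","top","wrist"):
    f=eyes.grab_frame(n);d[n]=f;cv2.imwrite(f"pics/{n}0.png",f["img"])
    print(n,f["fx"],f["fy"],f["cx"],f["cy"]);print([np.round(f[k],3).tolist() for k in("R","t","hand_eye") if k in f])
pickle.dump((s,d),open("f0.pkl","wb"))
E
```

```text
{'clock': 0.0, 'qpos': [-1.341, 0.354, 1.634, -0.0, 1.155, -0.002], 'qvel': [-0.0, 0.001, -0.002, -0.001, -0.001, 0.002], 'joint_efforts': [0.0, -60.525, -34.206, -0.0, 0.009, 0.0], 'eef_pos': [143.477, -607.846, 247.538], 'tcp_rot': [-3.14, 0.0, 0.232], 'contact_force': [-0.131, 0.133, 0.814], 'wrist_torque': [-0.029, -0.013, 0.011], 'grasp_force': 0.0, 'opening': 1.004}
side 505.0381792774479 505.0381792774479 280.3421493072677 211.40908674468255
[[[-0.959, -0.282, 0.022], [-0.158, 0.467, -0.87], [0.235, -0.838, -0.493]], [502.752, 210.47, 1282.633]]
top 462.9356525733842 462.9356525733842 276.90646859206174 206.58062827721076
[[[0.001, -1.0, -0.027], [-0.993, 0.002, -0.114], [0.114, 0.026, -0.993]], [-38.247, 523.578, 1138.589]]
wrist 310.54550442273506 310.54550442273506 285.352230483911 207.52316455384025
[[[-0.0, -0.962, -0.273, 69.407], [1.0, -0.0, 0.001, 0.458], [-0.001, -0.273, 0.962, -125.236], [0.0, 0.0, 0.0, 1.0]]]
```

View pics/side0.png

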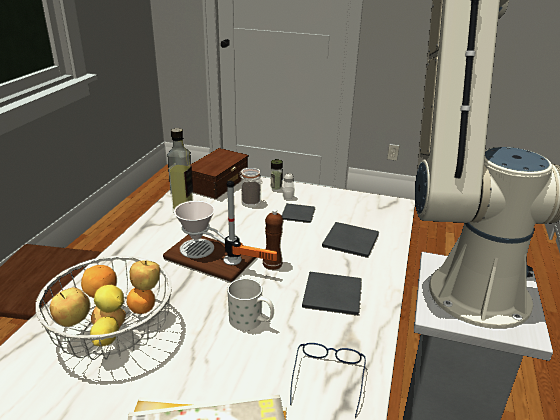

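View pics/top0.png

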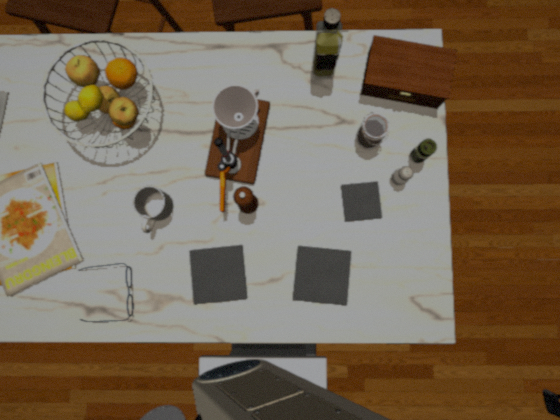

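The side view shows the mill near (274,240), the orange lever around (258,252) and the collar near (233,243). In the top view the mill is near (245,200), the lever runs (224,175)-(222,210) and the post is near (228,160).

There are three slates in the top view: (218,274), (322,275) and (362,201). The first two are about 55 px (135 mm) across. The third is about 39 px (96 mm) and lies beside the salt at (402,176), so (362,201) is the one meant. I'll confirm it in an enlarged crop.

```bash
cat > h.py <<'E'
import numpy as np,cv2,pickle
from scipy.spatial.transform import Rotation as Ro
def ray(f,p,s=None):
    d=np.array([(p[0]-f["cx"])/f["fx"],(p[1]-f["cy"])/f["fy"],1.])
    if "R" in f: R=np.array(f["R"]);t=np.array(f["t"]);o=-R.T@t;d=R.T@d
    else:
        H=np.array(f["hand_eye"]);W=Ro.from_euler("xyz",s["tcp_rot"]).as_matrix()
        o=W@H[:3,3]+np.array(s["eef_pos"]);d=W@H[:3,:3]@d
    return o,d/np.linalg.norm(d)
def onz(f,p,z,s=None):
    o,d=ray(f,p,s);return o+d*(z-o[2])/d[2]
def tri(*rays):
    A=[np.eye(3)-np.outer(d,d) for o,d in rays]
    X=np.linalg.solve(sum(A),sum(a@o for a,(o,d) in zip(A,rays)))
    return X,[round(float(np.linalg.norm(a@(X-o))),1) for a,(o,d) in zip(A,rays)]
def proj(f,X,s=None):
    X=np.asarray(X,float)
    if "R" in f: c=np.array(f["R"])@X+f["t"]
    else:
        H=np.array(f["hand_eye"]);W=Ro.from_euler("xyz",s["tcp_rot"]).as_matrix()
        c=H[:3,:3].T@(W.T@(X-s["eef_pos"])-H[:3,3])
    return np.array([f["fx"]*c[0]/c[2]+f["cx"],f["fy"]*c[1]/c[2]+f["cy"]])
E
python3 - <<'E'
from h import *
s,d=pickle.load(open("f0.pkl","rb"))
top,side=d["top"],d["side"]
def crop(f,x,y,w,h,k):return cv2.resize(f["img"][y:y+h,x:x+w],None,fx=k,fy=k,interpolation=cv2.INTER_CUBIC)
a=crop(top,200,130,80,100,5) #400x500
b=crop(side,160,170,160,120,5) #800x600
cv2.imwrite("pics/a.png",np.hstack([a,crop(top,330,130,80,100,5)]));cv2.imwrite("pics/b.png",b)
# slate corners in top
g=cv2.cvtColor(top["img"],cv2.COLOR_BGR2GRAY)
m=(g<90).astype(np.uint8)
n,l,st,c=cv2.connectedComponentsWithStats(m)
for p in((362,201),(322,275),(218,274)):
    k=l[p[1],p[0]];pts=np.argwhere(l==k)[:,::-1].astype(np.float32)
    W=np.array([onz(top,q,9)[:2] for q in pts],np.float32)
    print(p,st[k],cv2.minAreaRect(W))
g=cv2.cvtColor(side["img"],cv2.COLOR_BGR2GRAY)
n,l,st,c=cv2.connectedComponentsWithStats((g<90).astype(np.uint8))
k=l[212,298];pts=np.argwhere(l==k)[:,::-1]
print(st[k],cv2.minAreaRect(np.array([onz(side,q,9)[:2] for q in pts],np.float32)))
E
```

```text
(362, 201) [ 341  182   40   39 1312] ((539.5303344726562, -252.8954315185547), (92.9977798461914, 92.8017578125), 5.648703098297119)
(322, 275) [ 293  246   58   59 2859] ((352.1265563964844, -150.58688354492188), (133.99722290039062, 134.35069274902344), 84.24634552001953)
(218, 274) [ 190  246   57   58 2833] ((353.92108154296875, 111.15575408935547), (134.84068298339844, 134.86712646484375), 5.869024753570557)
[ 163    0  152  282 6333] ((1751.932861328125, -2353.116943359375), (473.3769226074219, 5507.2724609375), 25.745094299316406)
```

View pics/a.png

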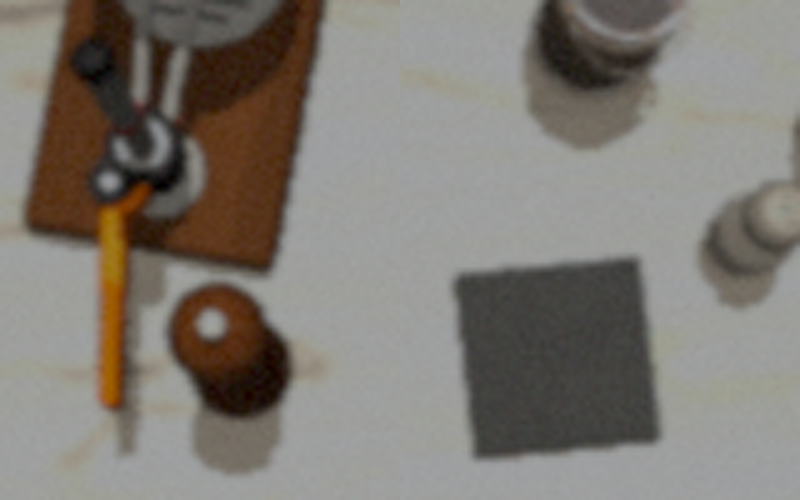

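View pics/b.png

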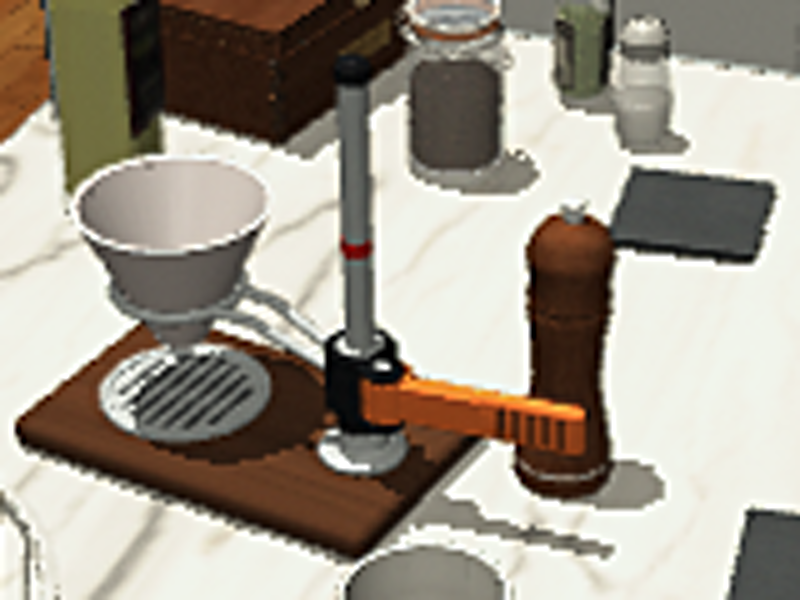

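The crop confirms the slate: small and square, beside the salt at top px (402,176). Knob, lever, post tip and tape are all readable in both views, so I'll triangulate them.

Run:
```python
from h import *
s,d=pickle.load(open("f0.pkl","rb"))
T,S=d["top"],d["side"]
ct=lambda u,v:(200+(u+.5)/5-.5,130+(v+.5)/5-.5)
cs=lambda u,v:(160+(u+.5)/5-.5,170+(v+.5)/5-.5)
cr=lambda u,v:(330+(u-400+.5)/5-.5,130+(v+.5)/5-.5)
R=lambda v:np.round(v,1).tolist()
for n,a,b in(("knob",(210,323),(574,211)),("posttop",(93,56),(352,62)),("pin top",(110,182),(383,367)),("lever tip top",(111,404),(583,408))):
    X,e=tri(ray(T,ct(*a)),ray(S,cs(*b)));print(n,R(X),e)
print("mill side base z0",R(onz(S,cs(563,478),0)))
print("slate side z9",[R(onz(S,cs(*p),9)) for p in((632,170),(774,184),(758,258),(610,228))])
print("slate top z9",[R(onz(T,cr(*p),9)) for p in((457,272),(637,260),(660,438),(475,457))])
print("board top z20",[R(onz(T,ct(*p),20)) for p in((28,222),(270,268))])
print("board side z20",[R(onz(S,cs(*p),20)) for p in((18,425),(352,545),(475,437))])
# lever line fit from orange
hs=cv2.cvtColor(T["img"],cv2.COLOR_BGR2HSV);m=cv2.inRange(hs,(5,150,90),(25,255,255))
m[:,:200]=0;m[:160]=0;m[220:]=0;m[:,240:]=0
p=np.argwhere(m)[:,::-1];p=p[p[:,1]>178];
W=np.array([onz(T,q,84)[:2] for q in p],np.float32);v=cv2.fitLine(W,cv2.DIST_L2,0,.01,.01).ravel();print(len(p),v,np.degrees(np.arctan2(v[1],v[0])))
o,dd=ray(S,cs(356,256));print("tape ray",R(o),dd)
```

```text
knob [534.7, 36.6, 163.9] [1.5, 1.5]
posttop [636.2, 77.7, 251.5] [0.1, 0.1]
pin top [617.0, 94.4, 86.8] [0.4, 0.4]
lever tip top [509.1, 92.9, 83.2] [0.7, 0.7]
mill side base z0 [534.7, 42.8, 0.0]
slate side z9 [[590.1, -289.4, 9.0], [497.1, -300.9, 9.0], [485.1, -205.1, 9.0], [582.5, -211.5, 9.0]]
slate top z9 [[584.0, -203.1, 9.0], [589.9, -295.3, 9.0], [498.0, -304.8, 9.0], [488.5, -210.8, 9.0]]
board top z20 [[609.5, 146.3, 20.0], [585.1, 21.3, 20.0]]
board side z20 [[822.1, 114.9, 20.0], [611.4, 158.6, 20.0], [583.2, 48.2, 20.0]]
161 [ 9.9961030e-01 -2.7915629e-02  5.4879248e+02  8.8644402e+01] -1.5996555
tape ray [214.0, 1118.2, 803.8] [ 0.32450435 -0.79756249 -0.50851844]
```

Every point matches its given size: knob about 168 mm high, post top 251.5 (given 255), pin 25 mm from the post axis, and lever bearing about 179°, which is about 1.13 rad open. I'll turn the tool so the camera stays clear of the post, then travel to the mill.

```bash
cat > to.py <<'E'
import sys
from h import *
from rig import r
s=r.sense();W=Ro.from_euler("xyz",s["tcp_rot"]).as_matrix()
p=np.array(s["eef_pos"]);g=np.array([float(v) for v in sys.argv[1:4]])
print("clock",round(s["clock"],2),"at",np.round(p,1),"yaw",np.round(s["tcp_rot"],3),"tool shift mm",np.round(W.T@(g-p),1),"open",round(s["opening"],3),"q",np.round(s["qpos"],2))
E
python3 -m inch '[[0.04,0,0,0,0,8,-1],[0.04,0,0,0,0,8,-1],[0.04,0,0,0,0,8,-1],[0,0,0,0,0,8,-1],[0,0,0,0,0,8,-1],[0,0,0,0,0,8,-1]]'; python3 to.py 534 39 248
```

```text
clock: 0.75
eef_pos: [262.8, -597.0, 247.8]
tcp_rot: [-3.141, 0.001, -0.611]
contact_force: [-0.6, 0.5, -0.5]
opening: 1.002
grasp_force: 0.0
clock 0.75 at [ 262.8 -597.   247.8] yaw [-3.141e+00  1.000e-03 -6.110e-01] tool shift mm [-1.426e+02 -6.765e+02  2.000e-01] open 1.002 q [-1.16  0.4   1.57 -0.    1.18  1.02]
```

```bash
python3 -m inch '[[-0.009,-0.042,0,0,0,0,-1],[-0.009,-0.042,0,0,0,0,-1],[-0.009,-0.042,0,0,0,0,-1],[-0.009,-0.042,0,0,0,0,-1],[-0.009,-0.042,0,0,0,0,-1],[-0.009,-0.042,0,0,0,0,-1],[-0.009,-0.042,0,0,0,0,-1],[-0.009,-0.042,0,0,0,0,-1]]'; python3 -m inch '[[-0.009,-0.042,0,0,0,0,-1],[-0.009,-0.042,0,0,0,0,-1],[-0.009,-0.042,0,0,0,0,-1],[-0.009,-0.042,0,0,0,0,-1],[-0.009,-0.042,0,0,0,0,-1],[-0.009,-0.042,0,0,0,0,-1],[0,-0.004,0,0,0,0,-1],[0,0,0,0,0,0,-1]]'
python3 - <<'E'
from h import *
from rig import r,eyes
s=r.sense();f=eyes.grab_frame("wrist");pickle.dump((s,f),open("w1.pkl","wb"));cv2.imwrite("pics/w1.png",f["img"])
E
python3 to.py 534 39 248
```

```text
clock: 1.55
eef_pos: [394.7, -278.4, 248.2]
tcp_rot: [-3.142, 0.0, -0.606]
contact_force: [0.7, -0.0, 0.1]
opening: 0.996
grasp_force: 0.0
clock: 2.35
eef_pos: [496.0, -38.1, 248.0]
tcp_rot: [3.141, 0.0, -0.603]
contact_force: [-0.9, -1.2, -0.6]
opening: 1.001
grasp_force: 0.0
clock 2.4 at [495.6 -39.  248. ] yaw [ 3.141  0.    -0.605] tool shift mm [-12.7 -86.   -0. ] open 1.003 q [-0.08  0.15  1.9  -0.    1.09  2.09]
```

View pics/w1.png

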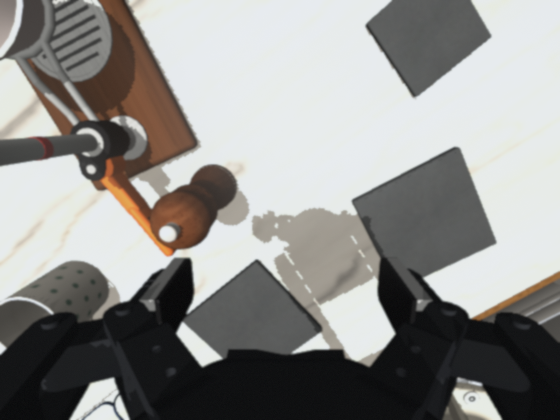

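The wrist view shows the mill knob at (169,232), its head centred near (182,215), the lever (110,180)-(172,252), the pin at (91,170) and the tape on the post at (43,147). I'll cross-check the mill and lever with these.

Run:
```python
from h import *
s,d=pickle.load(open("f0.pkl","rb"));w,f=pickle.load(open("w1.pkl","rb"))
T,S=d["top"],d["side"]
ct=lambda u,v:(200+(u+.5)/5-.5,130+(v+.5)/5-.5)
cs=lambda u,v:(160+(u+.5)/5-.5,170+(v+.5)/5-.5)
R=lambda v:np.round(v,1).tolist()
k=ray(f,(169,232),w)
print("knob3",tri(ray(T,ct(210,323)),ray(S,cs(574,211)),k)); print("knob w+S",tri(ray(S,cs(574,211)),k)); print("w+T",tri(ray(T,ct(210,323)),k))
print("wrist knob@170",R(onz(f,(169,232),170,w)),"top@170",R(onz(T,ct(210,323),170)), "base z0",R(onz(f,(217,182),3,w)))
print("pin",tri(ray(T,ct(110,182)),ray(S,cs(383,367)),ray(f,(91,169),w)))
print("pred px slate ctr",R(proj(f,[540,-253,9],w)),"posttop",R(proj(f,[636.2,77.7,255],w)))
```

```text
knob3 (array([535.49862336,  35.87016342, 162.90071919]), [1.4, 2.1, 1.3])
knob w+S (array([535.18426552,  34.90491007, 162.68210522]), [1.5, 1.5])
w+T (array([536.61689274,  37.24039567, 159.41563189]), [0.3, 0.3])
wrist knob@170 [537.2, 31.4, 170.0] top@170 [535.4, 36.3, 170.0] base z0 [540.2, 31.4, 3.0]
pin (array([617.60229799,  94.50879513,  87.10750365]), [1.1, 0.3, 1.4])
pred px slate ctr [429.5, 32.1] posttop [-171.3, 173.9]
```

```bash
python3 -m inch '[[-0.005,-0.043,0,0,0,0,-1],[-0.005,-0.042,0,0,0,0,-1],[0,0,0,0,0,0,-1],[0,0,0,0,0,0,-1]]'; python3 to.py 535.5 37 131
```

```text
clock: 2.8
eef_pos: [535.8, 35.7, 248.0]
tcp_rot: [3.141, 0.0, -0.606]
contact_force: [0.4, -0.9, -0.3]
opening: 1.0
grasp_force: 0.0
clock 2.8 at [535.8  35.7 248. ] yaw [ 3.141  0.    -0.606] tool shift mm [ -0.9  -1.  117. ] open 1.0 q [ 0.06  0.22  1.82 -0.    1.1   2.24]
```

```bash
python3 -m inch '[[-0.001,-0.001,0.03,0,0,0,-1],[0,0,0.03,0,0,0,-1],[0,0,0.03,0,0,0,-1],[0,0,0.027,0,0,0,-1],[0,0,0,0,0,0,0.2],[0,0,0,0,0,0,1],[0,0,0,0,0,0,1],[0,0,0,0,0,0,1]]' 35; python3 -m inch '[[0,0,0,0,0,0,1],[0,0,0,0,0,0,1],[0,0,0,0,0,0,1],[0,0,0,0,0,0,1]]'
```

```text
clock: 3.6
eef_pos: [536.9, 37.6, 133.0]
tcp_rot: [-3.14, -0.002, -0.606]
contact_force: [-0.1, -1.1, 5.3]
opening: 0.529
grasp_force: 36.6
clock: 4.0
eef_pos: [536.9, 37.8, 133.0]
tcp_rot: [-3.14, -0.003, -0.606]
contact_force: [-0.7, -1.3, 8.1]
opening: 0.528
grasp_force: 36.7
```

```bash
python3 -m inch '[[0,0,-0.01,0,0,0,1],[0,0,-0.02,0,0,0,1],[0,0,-0.03,0,0,0,1],[0,0,-0.03,0,0,0,1],[0,0,-0.03,0,0,0,1],[0,0,0,0,0,0,1]]'; python3 to.py 540 -253 230;python3 - <<'E'
from h import *
from rig import r,eyes
s=r.sense();d={}
for n in("side","top","wrist"):d[n]=eyes.grab_frame(n)
pickle.dump((s,d),open("g1.pkl","wb"))
c=lambda f,x,y,w,h,k:cv2.resize(f["img"][y:y+h,x:x+w],(w*k,h*k),interpolation=cv2.INTER_CUBIC)
u,v=proj(d["side"],np.array(s["eef_pos"])-[0,0,60]).astype(int)
print(u-50,v-75,proj(d["side"],np.array(s["eef_pos"])-[0,0,131]))
cv2.imwrite("pics/g1.png",np.hstack([c(d["side"],u-50,v-75,100,150,4),c(d["wrist"],150,100,200,300,2)]))
E
```

```text
clock: 4.6
eef_pos: [538.0, 38.3, 256.2]
tcp_rot: [-3.137, -0.006, -0.606]
contact_force: [0.6, 0.1, -2.2]
opening: 0.53
grasp_force: 36.8
clock 4.6 at [538.   38.3 256.2] yaw [-3.137 -0.006 -0.606] tool shift mm [167.3 238.4  26. ] open 0.53 q [0.07 0.21 1.81 0.   1.11 2.24]
222 125 [272.16428852 224.70667393]
```

View pics/g1.png

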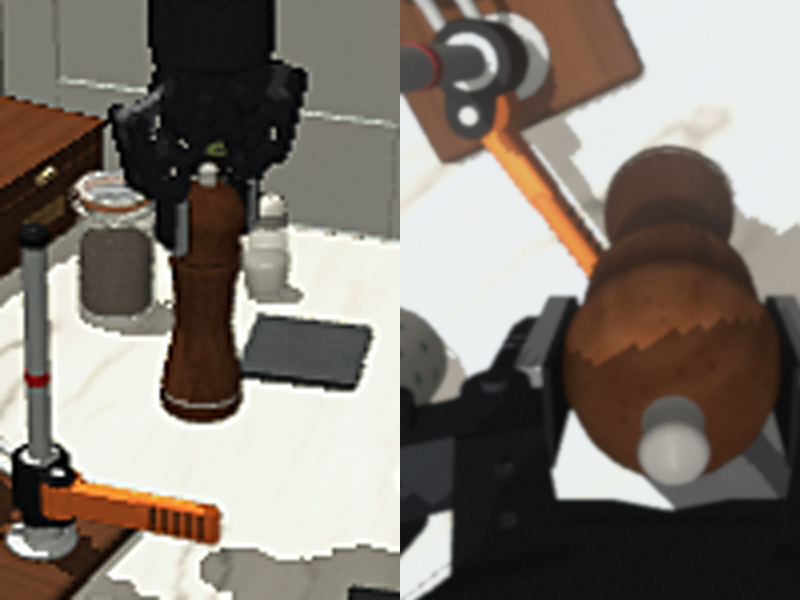

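The mill is held upright between the pads, with its base at side px (272.5,226) and its knob at wrist px (287,325). Next I'll check its offset in the tool, then go to the slate.

```bash
python3 - <<'E'
from h import *
s,d=pickle.load(open("g1.pkl","rb"));p=np.array(s["eef_pos"])
for zz in(30,37,40):print(zz,np.round(onz(d["wrist"],(287,325),p[2]+zz,s)-p,1))
print(np.round(tri(ray(d["side"],(222+207/4,125+170/4)),ray(d["wrist"],(287,325),s))[0]-p,1))
print("base side",np.round(onz(d["side"],(272.5,226.3),p[2]-133)-p,1))
E
python3 -m inch '[[0.02,0.029,0,0,0,0,1],[0.03,0.04,0,0,0,0,1],[0.03,0.04,0,0,0,0,1],[0.03,0.04,0,0,0,0,1],[0.03,0.04,0,0,0,0,1],[0.02,0.03,0,0,0,0,1],[0.008,0.018,0,0,0,0,1],[0,0,0,0,0,0,1]]'; python3 to.py 540 -253 143
```

```text
30 [-1.4 -0.3 30. ]
37 [ 2.8 -3.2 37. ]
40 [ 4.6 -4.5 40. ]
[-0.8 -1.1 31.7]
base side [  -2.2    4.2 -133. ]
clock: 5.55
eef_pos: [537.5, -254.7, 249.2]
tcp_rot: [3.14, 0.003, -0.609]
contact_force: [-0.0, -0.2, -2.9]
opening: 0.531
grasp_force: 37.0
clock 5.55 at [ 537.5 -254.7  249.2] yaw [ 3.14e+00  3.00e-03 -6.09e-01] tool shift mm [  1.4  -2.9 106.2] open 0.531 q [-0.44  0.31  1.7  -0.    1.14  1.74]
```

```bash
python3 -m inch '[[0.002,-0.002,0.03,0,0,0,1],[0,0,0.03,0,0,0,1],[0,0,0.025,0,0,0,1],[0,0,0.01,0,0,0,1],[0,0,0.004,0,0,0,1],[0,0,0,0,0,0,1],[0,0,0,0,0,0,1]]'; python3 to.py 540 -253 143
```

```text
clock: 6.25
eef_pos: [542.4, -252.1, 153.3]
tcp_rot: [-3.141, -0.002, -0.606]
contact_force: [0.5, 0.2, -1.9]
opening: 0.531
grasp_force: 37.0
clock 6.25 at [ 542.4 -252.1  153.3] yaw [-3.141e+00 -2.000e-03 -6.060e-01] tool shift mm [-1.5  2.1 10.3] open 0.531 q [-0.44  0.42  1.78  0.    0.95  1.74]
```

```bash
python3 -m inch '[[-0.001,0.002,0.004,0,0,0,1],[0,0,0.002,0,0,0,1],[0,0,0.002,0,0,0,1],[0,0,0,0,0,0,1]]'; python3 -m inch '[[0,0,0.001,0,0,0,1],[0,0,0.001,0,0,0,1],[0,0,0,0,0,0,1]]'
```

```text
clock: 6.65
eef_pos: [539.6, -253.0, 144.1]
tcp_rot: [-3.142, 0.0, -0.606]
contact_force: [0.1, -1.0, -2.6]
opening: 0.531
grasp_force: 37.0
clock: 6.95
eef_pos: [539.7, -253.0, 142.1]
tcp_rot: [3.142, 0.0, -0.606]
contact_force: [0.1, 0.4, -2.5]
opening: 0.53
grasp_force: 37.0
```

```bash
python3 -m inch '[[0,0,0.001,0,0,0,1],[0,0,0,0,0,0,1]]';python3 -m inch '[[0,0,0.001,0,0,0,1],[0,0,0,0,0,0,1]]'
```

```text
clock: 7.15
eef_pos: [540.2, -253.3, 141.9]
tcp_rot: [-3.142, -0.001, -0.606]
contact_force: [-1.4, 0.2, 2.9]
opening: 0.53
grasp_force: 37.5
clock: 7.35
eef_pos: [540.7, -253.7, 141.9]
tcp_rot: [-3.141, -0.003, -0.606]
contact_force: [-2.9, -0.2, 12.2]
opening: 0.531
grasp_force: 38.1
```

The mill touched down at TCP z 141.9 (141 to 142 expected). I'll ease off, release and rise straight up.

```bash
python3 -m inch '[[0,0,-0.0015,0,0,0,1],[0,0,0,0,0,0,0.3],[0,0,0,0,0,0,-0.3],[0,0,0,0,0,0,-1],[0,0,0,0,0,0,-1],[0,0,0,0,0,0,-1],[0,0,0,0,0,0,-1]]'; python3 -m inch '[[0,0,-0.01,0,0,0,-1],[0,0,-0.02,0,0,0,-1],[0,0,-0.03,0,0,0,-1],[0,0,-0.03,0,0,0,-1],[0,0,-0.03,0,0,0,-1],[0,0,0,0,0,0,-1]]';python3 - <<'E'
from h import *
from rig import r,eyes
s=r.sense();d={}
for n in("side","top"):d[n]=eyes.grab_frame(n)
pickle.dump((s,d),open("g2.pkl","wb"))
S,T=d["side"],d["top"]
c=lambda f,x,y,w,h,k:cv2.resize(f["img"][y:y+h,x:x+w],(w*k,h*k),interpolation=cv2.INTER_CUBIC)
cv2.imwrite("pics/g2.png",np.hstack([c(S,260,140,80,100,5),c(T,320,140,80,100,5)]))
print(s["opening"],proj(S,[540,-253,9]),proj(S,[540,-253,181]),proj(T,[540,-253,181]))
E
```

```text
clock: 8.05
eef_pos: [539.8, -253.1, 141.7]
tcp_rot: [3.142, 0.0, -0.606]
contact_force: [0.3, 1.0, -0.5]
opening: 1.002
grasp_force: 0.0
clock: 8.65
eef_pos: [541.9, -254.1, 267.1]
tcp_rot: [-3.14, -0.008, -0.606]
contact_force: [0.1, -0.5, 0.3]
opening: 0.998
grasp_force: 0.0
0.998167053979675 [297.95336521 211.18111865] [300.19213182 161.85303749] [372.9005942  190.99132927]
```

View pics/g2.png

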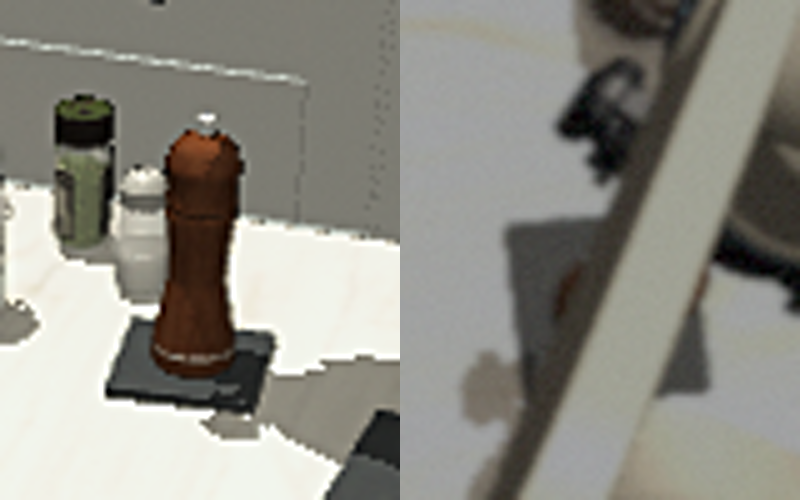

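The side view shows the mill upright on the slate with its base centre at (298.3,212); the slate centre projects to (298,211), so it is centred and released. Next I'll turn the tool to yaw π (camera away from the post) for the lever.

```bash
python3 -m inch '[[0,0,-0.005,0,0,-8,-1],[0,0,0,0,0,-8.5,-1],[0,0,0,0,0,-8.5,-1],[0,0,0,0,0,-8.5,-1],[0,0,0,0,0,-8.5,-1],[0,0,0,0,0,-8.5,-1],[0,0,0,0,0,-8.5,-1],[0,0,0,0,0,-8.5,-1]]'; python3 -m inch '[[0,0,0,0,0,-8.5,-1],[0,0,0,0,0,-8.5,-1],[0,0,0,0,0,-8.5,-1],[0,0,0,0,0,-8.5,-1],[0,0,0,0,0,-8.5,-1],[0,0,0,0,0,-8.5,-1],[0,0,0,0,0,-8.5,-1],[0,0,0,0,0,-8.5,-1]]';python3 -m inch '[[0,0,0,0,0,-8.5,-1],[0,0,0,0,0,-8.5,-1],[0,0,0,0,0,-8.5,-1],[0,0,0,0,0,-8.5,-1],[0,0,0,0,0,-8.5,-1],[0,0,0,0,0,-8.5,-1],[0,0,0,0,0,-8.5,-1],[0,0,0,0,0,-8.5,-1]]'; python3 to.py 535 94 240
```

```text
clock: 9.55
eef_pos: [539.0, -252.7, 265.3]
tcp_rot: [-3.139, 0.001, 0.578]
contact_force: [0.3, 0.5, -0.2]
opening: 1.0
grasp_force: 0.0
clock: 10.35
eef_pos: [539.0, -252.7, 265.3]
tcp_rot: [-3.139, -0.002, 1.765]
contact_force: [-0.1, -0.6, 0.0]
opening: 0.997
grasp_force: 0.0
clock: 11.15
eef_pos: [539.0, -252.7, 265.3]
tcp_rot: [3.141, -0.003, 2.952]
contact_force: [0.2, -0.9, -0.1]
opening: 0.996
grasp_force: 0.0
clock 11.15 at [ 539.  -252.7  265.3] yaw [ 3.141e+00 -3.000e-03  2.952e+00] tool shift mm [ 69.2 339.7  25.7] open 0.996 q [-0.44  0.29  1.68  0.    1.17 -1.82]
```

```bash
python3 -m inch '[[0,0,0,0,0,-5.4,-1],[0,0,0,0,0,-5.4,-1],[0,0.03,0,0,0,0,-1],[0,0.045,0,0,0,0,-1],[0,0.045,0,0,0,0,-1],[0,0.045,0.01,0,0,0,-1],[0,0.045,0.01,0,0,0,-1],[0,0.045,0.005,0,0,0,-1]]'; python3 -m inch '[[0.002,0.045,0,0,0,0,-1],[0.002,0.035,0,0,0,0,-1],[0,0.012,0,0,0,0,-1],[0,0,0,0,0,0,-1],[0,0,0,0,0,0,-1]]'; python3 to.py 535 94 240;python3 - <<'E'
from h import *
from rig import r,eyes
s=r.sense();f=eyes.grab_frame("wrist");pickle.dump((s,f),open("w2.pkl","wb"));cv2.imwrite("pics/w2.png",f["img"])
for n,X in dict(pin=[617.3,94.4,88],tip=[508,93.3,84],grip=[535.3,94,84]).items():print(n,proj(f,X,s))
E
```

```text
clock: 11.95
eef_pos: [540.1, 3.7, 239.9]
tcp_rot: [3.142, -0.003, 3.134]
contact_force: [0.3, -0.0, -0.3]
opening: 1.005
grasp_force: 0.0
clock: 12.45
eef_pos: [538.0, 93.2, 241.2]
tcp_rot: [-3.141, -0.001, 3.135]
contact_force: [-0.5, -0.2, -0.0]
opening: 1.0
grasp_force: 0.0
clock 12.45 at [538.   93.2 241.2] yaw [-3.141e+00 -1.000e-03  3.135e+00] tool shift mm [3.  0.8 1.2] open 1.0 q [ 0.17  0.24  1.81 -0.    1.09 -1.39]
pin [287.98096172 274.53337936]
tip [286.1743153  163.92571691]
grip [287.10917033 193.17250209]
```

View pics/w2.png

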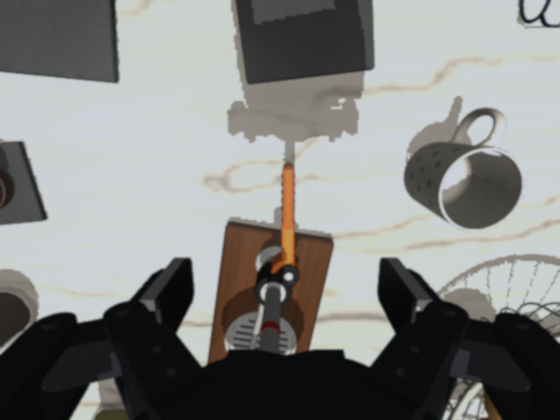

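The wrist view shows the lever running straight from the pin at (288,275) to the tip at (288,164). My model predicts (288,274.5) and (286,164), so they agree, and the tool is aligned. Descending to grip.

```bash
python3 -m inch '[[0.003,0.001,0.03,0,0,0,-1],[0,0,0.04,0,0,0,-1],[0,0,0.04,0,0,0,-1],[0,0,0.03,0,0,0,-1],[0,0,0.02,0,0,0,-0.5],[0,0,0.013,0,0,0,0],[0,0,0,0,0,0,0],[0,0,0,0,0,0,0]]'; python3 to.py 535.3 94.2 68
```

```text
clock: 13.3
eef_pos: [535.8, 94.4, 69.3]
tcp_rot: [3.142, 0.0, 3.133]
contact_force: [0.5, -0.9, 0.6]
opening: 0.502
grasp_force: 0.0
clock 13.3 at [535.8  94.4  69.3] yaw [3.142 0.    3.133] tool shift mm [ 0.5 -0.2  1.3] open 0.502 q [ 0.17  0.47  1.94 -0.    0.73 -1.39]
```

```bash
python3 -m inch '[[0,0,0,0,0,0,1],[0,0,0,0,0,0,1],[0,0,0,0,0,0,1],[0,0,0,0,0,0,1],[0,0,0,0,0,0,1],[0,0,0,0,0,0,1]]' 60; python3 to.py 535.3 94.2 124
```

```text
clock: 13.9
eef_pos: [536.0, 95.1, 69.8]
tcp_rot: [3.141, 0.002, 3.135]
contact_force: [-1.4, -1.1, 7.5]
opening: 0.12
grasp_force: 60.8
clock 13.9 at [536.   95.1  69.8] yaw [3.141e+00 2.000e-03 3.135e+00] tool shift mm [  0.6  -0.9 -54.2] open 0.12 q [ 0.17  0.47  1.94 -0.    0.73 -1.39]
```

```bash
python3 -m inch '[[0,0,-0.005,0,0,0,1],[0,0,-0.01,0,0,0,1],[0,0,-0.01,0,0,0,1],[0,0,-0.01,0,0,0,1],[0,0,-0.01,0,0,0,1],[0,0,-0.005,0,0,0,1],[0,0,0,0,0,0,1],[0,0,0,0,0,0,1]]'
python3 - <<'E'
from h import *
from rig import r,eyes
s=r.sense();S=eyes.grab_frame("side");pickle.dump((s,S),open("l1.pkl","wb"))
a=cv2.resize(S["img"][170:270,195:275],None,fx=5,fy=5,interpolation=cv2.INTER_CUBIC)
s0,d=pickle.load(open("f0.pkl","rb"))
b=cv2.resize(d["side"]["img"][170:270,195:275],None,fx=5,fy=5,interpolation=cv2.INTER_CUBIC)
cv2.imwrite("pics/l1.png",np.hstack([a,b]))
cam=-np.array(S["R"]).T@S["t"];ax=np.array([636.2,77.7,0]);n=(cam-ax)*[1,1,0];n/=np.linalg.norm(n)
for z in(88,132,138,140,142,144,146,148,152,255):print(z,np.round((proj(S,ax+[0,0,z]+8*n)-[195,170])*5+2,1),np.round((proj(S,ax+[0,0,z]+19.5*n)-[195,170])*5+2,1))
E
```

```text
clock: 14.7
eef_pos: [536.0, 95.1, 119.0]
tcp_rot: [3.141, 0.002, 3.134]
contact_force: [5.3, -0.3, -4.7]
opening: 0.117
grasp_force: 59.1
88 [185.9 350.7] [186.3 362.7]
132 [183.8 278.4] [184.1 290.1]
138 [183.5 268.4] [183.8 280. ]
140 [183.4 265. ] [183.7 276.6]
142 [183.3 261.7] [183.6 273.2]
144 [183.2 258.3] [183.5 269.8]
146 [183.1 254.9] [183.4 266.5]
148 [183.  251.5] [183.3 263.1]
152 [182.8 244.8] [183.1 256.3]
255 [177.3  62.9] [177.7  73.4]
```

View pics/l1.png

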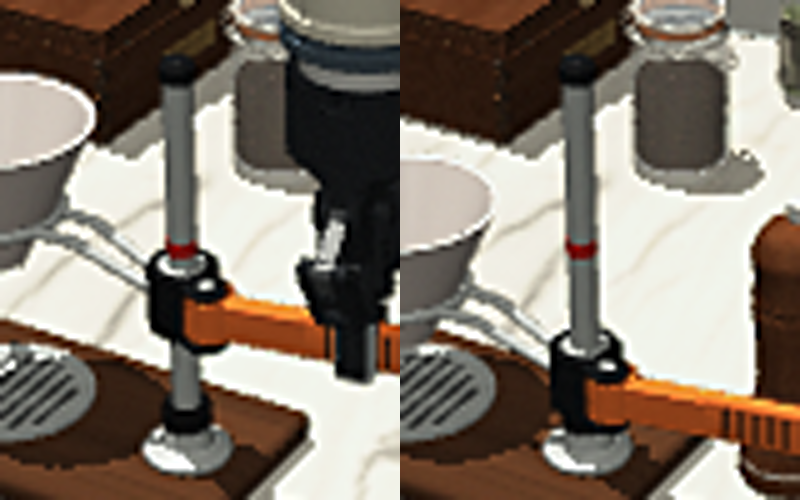

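The arm has risen about 48 mm with the lever gripped. The tape band sits at crop row ~250 of the initial view, with the collar's top just below it. I'll get the tape height from a redness profile, which is sub-pixel.

Run:
```python
from h import *
from scipy.optimize import brentq
s,d=pickle.load(open("f0.pkl","rb"));ax=np.array([636.2,77.7,0])
s1,S1=pickle.load(open("l1.pkl","rb"))
def z_of(f,p,rad):
    cam=-np.array(f["R"]).T@f["t"];n=(cam-ax)*[1,1,0];n/=np.linalg.norm(n)
    return brentq(lambda z:proj(f,ax+[0,0,z]+rad*n)[1]-p[1],0,300)
for nm,f in(("side0",d["side"]),):
    im=f["img"].astype(float);red=np.clip(im[...,2]-np.maximum(im[...,0],im[...,1])-20,0,None)
    w=red[214:228,226:237];print(np.round(w.sum(1)))
    yy=np.arange(214,228);c=(w.sum(1)*yy).sum()/w.sum();xx=np.arange(226,237);cx=(w.sum(0)*xx).sum()/w.sum()
    prof=w.sum(1);print(nm,cx,c,"eff rows",prof.sum()/prof.max(),"tape centre z",z_of(f,(cx,c),8),"post top",z_of(f,(0,183),8))
    h=prof.max()/2;k=np.where(prof>h)[0][-1];e=yy[k]+(prof[k]-h)/(prof[k]-prof[k+1]);print("lower edge z",z_of(f,(0,e),8))
w,g=pickle.load(open("w1.pkl","rb"));im=g["img"].astype(float);red=np.clip(im[...,2]-np.maximum(im[...,0],im[...,1])-20,0,None)[130:165,25:65]
yy,xx=np.mgrid[130:165,25:65];c=((red*xx).sum()/red.sum(),(red*yy).sum()/red.sum());print("wrist1 tape px",c)
X=tri(ray(g,c,w),(ax,np.array([0,0,1.])));print(X)
# collar top ellipse/pin rise: shift of pin template
t=cv2.cvtColor(d["side"]["img"],cv2.COLOR_BGR2GRAY)[234:258,223:243];im1=cv2.cvtColor(S1["img"],cv2.COLOR_BGR2GRAY)
m=cv2.matchTemplate(im1[205:255,215:250],t,cv2.TM_CCOEFF_NORMED);y,x=np.unravel_index(m.argmax(),m.shape);print("match",x+215-223,y+205-234,m.max(),m[y-1:y+2,x])
for dz in(46,48,50,52):print(dz,proj(S1,ax+[0,0,88+dz])-proj(S1,ax+[0,0,88]))
```

```text
[  0.   0.   0.  44.  78. 469. 415. 225.   0.   0.   0.   0.   0.   0.]
side0 230.50365556458163 219.56783103168155 eff rows 2.624733475479744 tape centre z 149.0033503064937 post top 252.79101029675584
lower edge z 144.9116929442047
wrist1 tape px (np.float64(44.365828092243184), np.float64(142.74248777078967))
(array([637.85151218,  76.77420743, 142.53014003]), [1.9, 1.9])
match 0 -16 0.69502336 [0.6357133  0.69502336 0.478839  ]
46 [ -0.44837082 -15.06946611]
48 [ -0.46821983 -15.73657909]
50 [ -0.48809895 -16.40470413]
52 [ -0.50800825 -17.07384355]
```

The tape's lower edge comes out at about 145-147 mm and the collar top is now at about 137, so I'll raise it 9 mm and check.

```bash
python3 -m inch '[[0,0,-0.005,0,0,0,1],[0,0,-0.004,0,0,0,1],[0,0,0,0,0,0,1],[0,0,0,0,0,0,1]]'
python3 - <<'E'
from h import *
from rig import r,eyes
s=r.sense();S=eyes.grab_frame("side");W=eyes.grab_frame("wrist");pickle.dump((s,S,W),open("l2.pkl","wb"))
a=cv2.resize(S["img"][195:255,205:255],None,fx=8,fy=8,interpolation=cv2.INTER_CUBIC)
b=cv2.resize(W["img"][250:370,210:330],None,fx=3,fy=3,interpolation=cv2.INTER_CUBIC)
cv2.imwrite("pics/l2.png",np.hstack([a,np.vstack([b,np.zeros((120,360,3),np.uint8)])]))
ax=np.array([636.2,77.7,0]);cam=-np.array(S["R"]).T@S["t"];n=(cam-ax)*[1,1,0];n/=np.linalg.norm(n)
for z in(140,146,152):print(z,[np.round((proj(S,ax+[0,0,z]+q*n)-[205,195])*8+3.5,1).tolist() for q in(8,19.5)])
E
```

```text
clock: 15.15
eef_pos: [536.0, 95.1, 127.8]
tcp_rot: [3.141, 0.001, 3.134]
contact_force: [6.7, -0.1, -5.0]
opening: 0.115
grasp_force: 59.1
140 [[213.7, 224.3], [214.2, 242.9]]
146 [[213.2, 208.2], [213.7, 226.6]]
152 [[212.7, 191.9], [213.3, 210.3]]
```

View pics/l2.png

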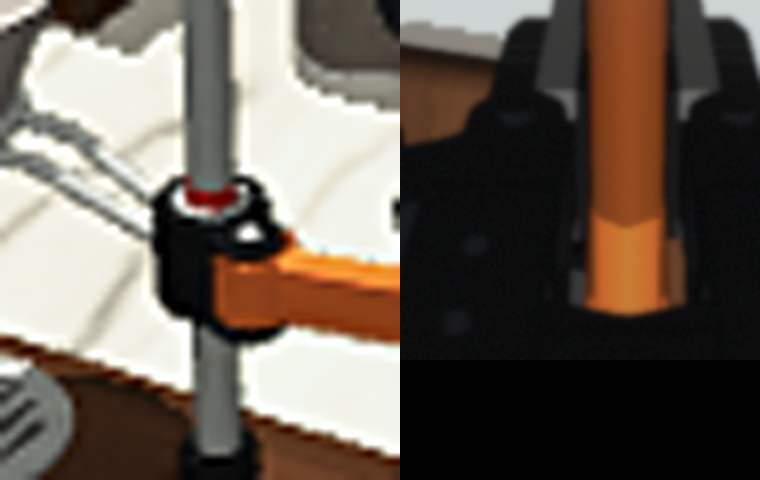

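Run:
```python
from h import *
s0,d=pickle.load(open("f0.pkl","rb"));_,l1=pickle.load(open("l1.pkl","rb"));_,l2,_=pickle.load(open("l2.pkl","rb"))
for f in(d["side"],l1,l2):
    im=f["img"].astype(int);print((im[214:226,226:236,2]-im[214:226,226:236,:2].max(2))[:, [2,4,6]].T.tolist());print(im[214:226,231].tolist())
```

```text
[[0, -1, 4, 64, 51, 78, 53, -3, -3, 1, 2, 2], [-3, -2, -4, -10, -9, 138, 100, 73, -15, -4, -2, -1], [-3, -2, -2, -6, 0, 103, 95, 64, -13, -4, -3, -1]]
[[97, 102, 101], [97, 102, 101], [99, 105, 102], [102, 107, 100], [107, 112, 99], [19, 23, 106], [7, 9, 110], [20, 22, 109], [111, 116, 100], [102, 107, 100], [99, 103, 100], [100, 105, 101]]
[[0, -1, 3, 65, 52, 81, 35, -9, -9, -4, -3, -2], [-3, -3, -3, -8, -8, 140, 102, 75, -13, -5, -3, -1], [-2, -3, -2, -6, 0, 105, 97, 65, -13, -4, -3, -1]]
[[98, 102, 101], [100, 104, 103], [99, 106, 102], [105, 111, 103], [108, 113, 100], [20, 24, 107], [8, 10, 113], [22, 25, 113], [110, 115, 98], [110, 116, 109], [211, 220, 215], [76, 80, 79]]
[[0, 0, 1, 56, 50, 79, 49, -8, -5, -2, -1, -3], [-3, -3, -3, -9, -8, 143, 81, 18, -9, -3, -1, -2], [-3, -2, 0, -6, 0, 106, 94, 35, -8, -3, -3, -5]]
[[99, 104, 102], [98, 104, 102], [100, 106, 103], [104, 109, 102], [107, 113, 100], [15, 20, 106], [18, 20, 114], [119, 127, 179], [84, 87, 78], [16, 14, 12], [21, 21, 20], [12, 11, 8]]
```

The tape's lower edge now coincides with the ring on the collar (row 221.5 versus ~221), leaving the collar 0-2 mm high, so I'll take off 1 mm. The swing is an arc of 81.3 mm radius about the pin: 4° per row is x -0.2 mm, y -5.67 mm, rz -4.

```bash
python3 -m inch '[[0,0,0.001,0,0,0,1],[0,0,0,0,0,0,1],[0,0,0,0,0,0,1],[-0.0002,-0.00567,0,0,0,-4,1],[-0.0002,-0.00567,0,0,0,-4,1],[-0.0002,-0.00567,0,0,0,-4,1],[-0.0002,-0.00567,0,0,0,-4,1],[0,0,0,0,0,0,1]]'
cat > arc.py <<'E'
from h import *
from rig import r
s=r.sense();v=np.array(s["eef_pos"])[:2]-[617.3,94.4]
print("radius",np.hypot(*v).round(1),"angle",np.degrees(np.arctan2(v[1],v[0]))%360,"yaw",np.degrees(s["tcp_rot"][2])%360,"z",round(s["eef_pos"][2],1),"torque",np.round(s["wrist_torque"],2),"q6",round(s["qpos"][5],2))
E
python3 arc.py
```

```text
clock: 16.05
eef_pos: [539.3, 72.2, 126.6]
tcp_rot: [-3.141, 0.002, -2.868]
contact_force: [6.2, 1.2, -6.4]
opening: 0.119
grasp_force: 59.0
radius 81.1 angle 195.8549254592797 yaw 195.68513759042793 z 126.6 torque [ 0.13 -0.91 -0.04] q6 -1.71
```

```bash
python3 -m inch '[[-0.0002,-0.00567,0,0,0,-4,1],[-0.0002,-0.00567,0,0,0,-4,1],[-0.0002,-0.00567,0,0,0,-4,1],[-0.0002,-0.00567,0,0,0,-4,1],[-0.0002,-0.00567,0,0,0,-4,1],[0,0,0,0,0,0,1]]';python3 arc.py
```

```text
clock: 16.65
eef_pos: [551.9, 46.9, 126.7]
tcp_rot: [-3.14, 0.002, -2.519]
contact_force: [8.3, -0.0, -5.6]
opening: 0.115
grasp_force: 59.1
radius 80.9 angle 216.00541665968237 yaw 215.67395289633356 z 126.7 torque [-0.14 -1.06 -0.05] q6 -2.11
```

```bash
python3 -m inch '[[-0.0002,-0.00567,0,0,0,-4,1],[-0.0002,-0.00567,0,0,0,-4,1],[-0.0002,-0.00567,0,0,0,-4,1],[-0.0002,-0.00567,0,0,0,-4,1],[-0.0002,-0.00567,0,0,0,-4,1],[0,0,0,0,0,0,1]]';python3 arc.py
```

```text
clock: 17.25
eef_pos: [572.3, 27.3, 126.7]
tcp_rot: [-3.14, 0.002, -2.17]
contact_force: [8.9, 0.5, -5.3]
opening: 0.118
grasp_force: 59.3
radius 80.8 angle 236.15228175796904 yaw 235.65006146117832 z 126.7 torque [-0.11 -1.18 -0.22] q6 -2.5
```

```bash
python3 -m inch '[[-0.0002,-0.00567,0,0,0,-4,1],[0,-0.00283,0,0,0,-2,1],[0,0,0,0,0,0,1]]';python3 arc.py;python3 -m inch '[[0,-0.00283,0,0,0,-2,1],[0,0,0,0,0,0,1],[0,0,0,0,0,0,1]]';python3 arc.py
```

```text
clock: 17.55
eef_pos: [579.1, 23.1, 125.8]
tcp_rot: [-3.14, 0.002, -2.067]
contact_force: [12.0, 0.9, -16.1]
opening: 0.115
grasp_force: 58.3
radius 80.9 angle 241.84862973389886 yaw 241.56944943818831 z 125.8 torque [ 0.01 -1.59 -0.52] q6 -2.61
clock: 17.85
eef_pos: [581.1, 21.9, 125.6]
tcp_rot: [-3.141, 0.001, -2.033]
contact_force: [10.6, 1.1, -16.7]
opening: 0.124
grasp_force: 59.3
radius 81.0 angle 243.47600853482626 yaw 243.49480493249763 z 125.6 torque [ 0.05 -1.41 -0.74] q6 -2.65
```

```bash
python3 -m inch '[[0,-0.00142,0,0,0,-1,1],[0,0,0,0,0,0,1],[0,0,0,0,0,0,1]]';python3 arc.py; python3 -m inch '[[0,-0.00142,0,0,0,-1,1],[0,0,0,0,0,0,1],[0,0,0,0,0,0,1]]';python3 arc.py
```

```text
clock: 18.15
eef_pos: [582.1, 21.4, 125.6]
tcp_rot: [3.142, 0.001, -2.016]
contact_force: [9.5, 1.3, -14.8]
opening: 0.116
grasp_force: 60.5
radius 81.1 angle 244.24343555372292 yaw 244.4753008669104 z 125.6 torque [ 0.13 -1.2  -0.89] q6 -2.66
clock: 18.45
eef_pos: [584.0, 20.8, 127.0]
tcp_rot: [-3.14, 0.002, -1.999]
contact_force: [4.4, 1.6, 0.7]
opening: 0.119
grasp_force: 61.5
radius 80.8 angle 245.6464117204722 yaw 245.48906903843186 z 127.0 torque [ 0.22 -0.69 -0.76] q6 -2.68
```

```bash
cat > chk.py <<'E'
from h import *
from rig import r,eyes
s=r.sense();S=eyes.grab_frame("side");pickle.dump((s,S),open("l3.pkl","wb"))
im=S["img"].astype(int);print(im[217:229,231].tolist())
dz=lambda a:(a[...,2]-a[...,:2].max(2))
print(dz(im[214:226,226:236])[:,[2,4,6]].T.tolist())
hs=cv2.cvtColor(S["img"],cv2.COLOR_BGR2HSV);m=cv2.inRange(hs,(6,170,60),(22,255,255));m[:200]=0;m[265:]=0;m[:,:225]=0;m[:,300:]=0
for x in range(230,285,3):
    y=np.where(m[:,x])[0];print(x,(y.min(),y.max(),len(y)) if len(y) else None,end="; ")
print()
P=np.array([617.3,94.4]);z=126+18
for a in(236,240,244,248):
    u=np.array([np.cos(np.radians(a)),np.sin(np.radians(a))]);n=np.array([-u[1],u[0]])
    print(a,[[np.round(proj(S,[*(P+u*q+5.5*sg*n),z-4]),1).tolist() for q in(20,55,110)] for sg in(1,-1)])
E
python3 chk.py
```

```text
[[105, 110, 102], [107, 112, 99], [19, 23, 108], [7, 8, 110], [46, 51, 115], [159, 166, 154], [13, 10, 8], [25, 21, 16], [15, 14, 17], [31, 81, 149], [63, 163, 255], [26, 63, 140]]
[[1, 0, 1, 56, 51, 79, 46, 0, -5, -3, -3, -8], [-1, -2, -4, -8, -9, 142, 101, 47, -11, -6, -10, 38], [-3, -3, -2, -6, -1, 106, 94, 43, -11, -5, -5, -16]]
230 (np.int64(225), np.int64(234), 10); 233 (np.int64(228), np.int64(235), 8); 236 (np.int64(228), np.int64(248), 10); 239 (np.int64(227), np.int64(254), 10); 242 (np.int64(222), np.int64(258), 11); 245 (np.int64(221), np.int64(250), 10); 248 (np.int64(219), np.int64(251), 10); 251 (np.int64(217), np.int64(252), 12); 254 (np.int64(215), np.int64(253), 12); 257 None; 260 None; 263 None; 266 None; 269 None; 272 None; 275 None; 278 None; 281 None; 284 None; 
236 [[[241.0, 222.1], [251.9, 217.9], [268.5, 211.6]], [[243.5, 223.8], [254.5, 219.6], [271.1, 213.2]]]
240 [[[240.5, 221.9], [250.9, 217.4], [266.5, 210.5]], [[243.3, 223.6], [253.6, 219.0], [269.3, 212.0]]]
244 [[[240.0, 221.8], [249.8, 216.9], [264.4, 209.5]], [[243.0, 223.3], [252.7, 218.4], [267.4, 210.9]]]
248 [[[239.5, 221.6], [248.6, 216.4], [262.2, 208.6]], [[242.7, 223.1], [251.8, 217.8], [265.3, 209.9]]]
```

```bash
python3 -m inch '[[0,-0.00142,0,0,0,-1,1],[0,0,0,0,0,0,1],[0,0,0,0,0,0,1]]';python3 arc.py; python3 -m inch '[[0,-0.00142,0,0,0,-1,1],[0,0,0,0,0,0,1],[0,0,0,0,0,0,1]]';python3 arc.py; python3 chk.py | head -1
```

```text
clock: 18.8
eef_pos: [584.4, 20.5, 127.2]
tcp_rot: [3.141, 0.002, -1.981]
contact_force: [1.1, 5.1, 4.5]
opening: 0.118
grasp_force: 66.4
radius 80.9 angle 245.96288485419643 yaw 246.51422444118492 z 127.2 torque [ 0.73 -0.27 -1.09] q6 -2.7
clock: 19.1
eef_pos: [584.6, 20.3, 127.1]
tcp_rot: [3.139, 0.002, -1.964]
contact_force: [-3.2, 6.8, 7.6]
opening: 0.117
grasp_force: 73.8
radius 80.9 angle 246.1985469645673 yaw 247.46883458124012 z 127.1 torque [ 1.11  0.25 -1.4 ] q6 -2.72
[[103, 108, 100], [107, 112, 99], [19, 23, 108], [9, 10, 109], [63, 67, 113], [127, 130, 119], [15, 12, 11], [25, 21, 16], [11, 4, 1], [19, 47, 98], [62, 164, 255], [26, 63, 138]]
```

The lever is at its stop: the TCP angle stalls at 246° while the resisting force rises, and the collar ring still meets the tape. Last, I'll let it settle and compare the bystanders numerically before handing in.

```bash
python3 -m inch '[[0,0,0,0,0,0,1],[0,0,0,0,0,0,1],[0,0,0,0,0,0,1],[0,0,0,0,0,0,1]]'; python3 arc.py
python3 - <<'E'
from h import *
from rig import eyes
S=eyes.grab_frame("side")["img"].astype(int)
s0=pickle.load(open("f0.pkl","rb"))[1]["side"]["img"].astype(int);s2=pickle.load(open("g2.pkl","rb"))[1]["side"]["img"].astype(int)
for n,a,b in(("mug",s0,(275,330,225,275)),("jar",s0,(168,206,238,264)),("salt",s0,(172,202,281,293)),("mill",s2,(160,218,288,312))):
    q=np.s_[b[0]:b[1],b[2]:b[3]];print(n,"changed px share",round(float((np.abs(S[q]-a[q]).max(2)>40).mean()),3))
E
```

```text
clock: 19.55
eef_pos: [584.6, 20.4, 127.1]
tcp_rot: [3.139, 0.002, -1.964]
contact_force: [-2.4, 6.8, 7.4]
opening: 0.121
grasp_force: 73.8
radius 80.9 angle 246.1765176367432 yaw 247.47136559528826 z 127.1 torque [ 1.15  0.28 -1.44] q6 -2.72
mug changed px share 0.025
jar changed px share 0.787
salt changed px share 0.014
mill changed px share 0.007
```

The jar's patch in the side view is where the gripper now projects. I'll check it in the top view.

Run:
```python
from h import *
from rig import eyes,r
s=r.sense();d=pickle.load(open("f0.pkl","rb"))[1]
print("gripper in side px",[proj(d["side"],np.array(s["eef_pos"])+[0,0,h]).round() for h in(0,60,120)])
T=eyes.grab_frame("top")["img"].astype(int);a=d["top"]["img"].astype(int)
q=np.s_[112:150,358:390];print("jar top",(np.abs(T[q]-a[q]).max(2)>40).mean())
W=onz(d["top"],(370,143),10);print("jar approx",W.round())
```

```text
gripper in side px [array([257., 218.]), array([257., 198.]), array([257., 177.])]
jar top 0.0
jar approx [ 691. -279.   10.]
```

The jar hasn't moved: its top-view patch is identical, and the gripper was only covering it in the side view. Handing in.

```bash
python3 -c "
from rig import r
print(r.sign_off())"
```

```text
the job is handed in; nothing more can be done
None
```

I handed the job in at about 19.6 s of the 54 s (no verdict came back): the mill stands released on the 96 mm slate, the lever is closed against its stop and still gripped, the collar top is at the tape's lower edge to about 2 mm, and the mug, salt and jar show no movement.

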